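Restock the staples, older box to the front

TASK

Restock the staples in the low grey supply rack so that the older box is used first: take out the box standing in the rack, slide the new box from the desk into that same lane, under the cover to the back, and put the older box back in front of it. Push both in lengthwise until the older box's front end is level with the rack's front edge, let go, and leave the other things in the rack and on the desk where they are.

Things in the scene. Friction and masses are not known exactly. Their poses are not given: they have to be found in the camera images.
- supply_rack: low grey steel rack fixed to the desk, 138 deep (own x, pointing into the lanes) x 188 wide (y, left) x 42 high mm; origin at the centre of its underside. Deck top at z = 8, from front edge x = -68 to back stop x = 67. Flat cover over x = -13 to 70 only: underside z = 36, rolled front edge up to 42; black ink pad fixed on it, up to 54. Middle lane 83 mm wide, outer lanes 48 mm
- left_lane (a point): point on the deck's top at the front edge, on the centre line of the left outer lane (rack y = 68 mm); axes as the rack's: x into the lane, y left, z up. Cover begins at x = 55 mm, the lane's 3 mm upright side walls at x = 57, back stop at x = 135. In front of the cover the deck is open above and to the sides, no walls or lip. Two boxes end to end fill 132 of the 135 mm
- right_lane (a point): the same point of the right outer lane (rack y = -68 mm)
- old_box: red carton of staples, 66 long (own x) x 40 wide (own y) x 22 high mm, 70 g, rigid, origin at the centre of its underside, both ends alike; starts lying on the deck at the front of one of the two outer lanes, lengthwise, its front end within 8 mm of the rack's front edge and its rear end under the cover, nothing behind it
- new_box: red carton of staples, 66 long (own x) x 40 wide (own y) x 22 high mm, 70 g, rigid, origin at the centre of its underside, both ends alike; the same article, starts flat on the desk to the right of the rack; 60 mm or more beyond it on its right is the lamp foot (26 mm high); the desk in front of the rack is clear as far as the stapler
- blue_clip: blue fold-back clip, 81 x 41 x 21 mm, lies in the other outer lane; bystander, origin at the middle of its underside
- note_pad: yellow pad of sticky notes, 76 x 76 x 22 mm, lies in the middle lane under the cover; bystander, origin at the centre of its underside
- stapler_1: blue desk stapler, 147 (own x) x 36 x 44 mm, on the desk near the robot; bystander, origin at the centre of its underside

How it is judged:
At the end, for the whole second after the job is handed in: Both boxes lie flat, lengthwise and at rest on the deck in one outer lane, within 8 mm of its centre line and 0.15 rad of its direction: the new box's centre 88 to 110 mm behind the rack's front edge, the older box's 26 to 44 mm (its front end level with the edge: 7 mm out to 11 mm in) (((x of new_box in the frame of left_lane between 0.088 and 0.11 m and y of new_box in the frame of left_lane between -0.008 and 0.008 m and z of new_box in the frame of left_lane between -0.004 and 0.004 m and angle between the x axis of each of new_box, old_box and the x axis of left_lane, either way round below 0.15 rad and angle between each of new_box, old_box's own z axis and vertical below 0.1 rad and x of old_box in the frame of left_lane between 0.026 and 0.044 m and y of old_box in the frame of left_lane between -0.008 and 0.008 m and z of old_box in the frame of left_lane between -0.004 and 0.004 m) or (x of new_box in the frame of right_lane between 0.088 and 0.11 m and y of new_box in the frame of right_lane between -0.008 and 0.008 m and z of new_box in the frame of right_lane between -0.004 and 0.004 m and angle between the x axis of each of new_box, old_box and the x axis of right_lane, either way round below 0.15 rad and angle between each of new_box, old_box's own z axis and vertical below 0.1 rad and x of old_box in the frame of right_lane between 0.026 and 0.044 m and y of old_box in the frame of right_lane between -0.008 and 0.008 m and z of old_box in the frame of right_lane between -0.004 and 0.004 m)) and linear speed of each of old_box, new_box below 0.02 m/s); the robot touches nothing.
It fails at once if the clip or the note pad in the rack is moved more than 15 mm (distance of any of blue_clip, note_pad from where it was at the start of the episode above 0.015 m).
It fails at once if the stapler is moved more than 20 mm (distance of stapler_1 from where it was at the start of the episode above 0.02 m).
It also fails if it takes over 67 s, if anything falls off the work surface, if the arm or the gripper's body presses on something with over 40 N, if the wrist force passes 120 N, or if a joint passes its speed limit or range.

ROBOT

A 6-joint arm with a two-finger parallel gripper is mounted at the origin on the work surface; the furniture and walls round the work are solid. World frame = base frame: x ahead of the robot, y to its left, z up, the work surface at z = 0. Lengths are in m, angles in rad, forces in N, time in s.
With the tool pointing down it reaches from about 0.325 to 0.85 m from the base axis. Payload 15.5 kg.
Tool frame: the origin (TCP) lies on the centre line of the jaws, within the pads' length; the fingertips stand 19 mm ahead of it and the grasp point (between the pads) is the TCP (manip.nose_length is the distance from the TCP to the fingertips, in m); z points along the fingers, y is the line along which they close (so a half turn about z gives the same grasp; the last joint's range is limited). The gripper opens to 91 mm and grips with 3 to 60 N. Pads are 32 mm wide; open, the fingers measure 118 mm over their backs; the gripper's body (76 mm by 178 mm) begins 60 mm behind the grasp point.
Start: joints at [1.177, 0.494, 1.345, -0, 1.302, -0.096], TCP at [0.184, 0.597, 0.202] pointing down, gripper open.
Joint ranges: [-2.91, 2.91], [-0.82, 2.16], [0.22, 2.67], [-1.22, 4.37], [0.12, 2.79], [-3.08, 3.08]. Speed limits (rad/s): [1.89, 1.89, 2.57, 3.01, 3.01, 3.01].

INTERFACE

Orientations are given as a 3x3 rotation matrix whose columns are the frame's x, y, z axes.
In Python, from rig import manip, sensors, optics, workorder gives the robot as it stands. Calls block until the motion is done:
- manip.movep(position, orientation): joint-space move of the TCP to a pose.
- manip.move_l(position, feed=0.15, ori=None, threshold=None): straight line of the TCP; ori=None keeps the orientation; feed is the mean speed in m/s. With threshold (N) it stops when the force on the tool has changed by that much, and returns True; else False.
- manip.move_j(angles): joint-space move.
- manip.gripper_to(opening, force=None): finger opening in m; force is the grip in N (None keeps the last); returns when the fingers have stopped.
- manip.hold(seconds).
- manip.inverse_kinematics(position, orientation): joint angles nearest the present ones, or None.
- sensors.get_obs(): the state.
- optics.get_image(name): name is "scene" or "top"; returns a dict with "color" (400x640x3 uint8, red, green, blue), "camera_matrix" (3x3 intrinsics, pixels), "k1" (the pictures are not rectified: a ray, as slopes to the right and down, at radius r is drawn at 1 + k1 r^2 times it, then the intrinsics apply), "extrinsics" (4x4, takes a point from camera to world coordinates). Camera axes: x right, y up, looking along -z (the intrinsics and any distortion apply to the point x, -y, -z); pixel columns grow to the right and rows downward; lengths in m; the calibration is good to about 2 mm. A picture is of the moment at which its call begins. There is no depth.
A pose or a line that the arm cannot do raises manip.IKError and nothing moves.
- workorder.sign_off(): hands the job in; it is judged then, once.
Trained networks look in a picture, given as the dict that the camera call returned (one of the last four; its "shot" number tells which), for a name from the list of things; names that differ only in an ending like _2 or _b are one class to them, and where a whole thing is asked for, a point or a joint stands for the part that bears it (a point fixed in the world has none). Each returns a list of dicts, best first, with "confidence" (0 to 1); they miss things now and then, are a little off and sometimes report something else, mostly with a low value. They report only what shows in the picture. A call takes as long as a camera call.
- optics.search_frame(target, picture): "rect" ([centre column, centre row, width, height] as shares, 0 to 1, of the picture: columns of its width, rows of its height, round what is visible of it).
- optics.cut_out(target, picture): "region" (400x640 bool, what is visible of it) and "rect" ([centre column, centre row, width, height] as shares, 0 to 1, of the picture: columns of its width, rows of its height, round what is visible of it).
- optics.pinpoint(target, picture): "position" ([column, row] as shares, 0 to 1, of the picture: columns of its width, rows of its height: a listed point, or the origin of a listed thing).
The state is a dict: "t": time; "joints": joint angles; "joint_vel": joint speeds; "joint_efforts": joint torques, N m; "position": TCP position; "eef_rot": TCP orientation; "wrist_force": force on the tool from outside, world axes, zero at the start; "wrist_torque": the same for the moment, N m; "gripper_width": finger opening in m; "finger_force": force on a finger pad.
Only numpy, scipy, OpenCV 4.12 (cv2) and the standard library are available. Lean on these libraries where they do the work, as an engineer would, in place of code of your own. Each camera call takes 0.05 s, during which the arm holds its last target. There are 200 camera calls.

## Working session

There is one attempt and no reset: what is moved stays moved. The work goes in short steps, each a Python script; the robot and the scene stay as the last script left them, time stands still between calls to the robot, and variables do not carry over. Pictures are saved under pics/ and viewed, at most 10 in all, crops included, and the job is handed in when it is done.

```bash
ls; mkdir -p pics; cat > h.py <<'E'
import numpy as np, cv2
from rig import manip, sensors, optics, workorder
def ray(im,uv):
    K=im["camera_matrix"];x=(uv[0]-K[0,2])/K[0,0];y=(uv[1]-K[1,2])/K[1,1]
    d=np.hypot(x,y);r=d
    for _ in range(30): r=d/(1+im["k1"]*r*r)
    s=r/d if d>0 else 1
    E=im["extrinsics"];return E[:3,3],E[:3,:3]@np.array([x*s,-y*s,-1])
def onz(im,uv,z):
    o,d=ray(im,uv);return o+d*(z-o[2])/d[2]
def tri(a,ua,b,ub):
    o1,d1=ray(a,ua);o2,d2=ray(b,ub);A=np.c_[d1,-d2]
    t=np.linalg.lstsq(A,o2-o1,rcond=None)[0];p=o1+d1*t[0];q=o2+d2*t[1];return (p+q)/2,np.linalg.norm(p-q)
def proj(im,p):
    E=im["extrinsics"];c=E[:3,:3].T@(np.array(p)-E[:3,3]);x,y=c[0]/-c[2],-c[1]/-c[2]
    s=1+im["k1"]*(x*x+y*y);K=im["camera_matrix"];return np.array([K[0,0]*x*s+K[0,2],K[1,1]*y*s+K[1,2]])
def save(im,n): cv2.imwrite("pics/"+n,im["color"][:,:,::-1])
E
python3 - <<'E'
from h import *
np.set_printoptions(precision=4,suppress=True)
ims={n:optics.get_image(n) for n in("scene","top")}
for n,im in ims.items():
    save(im,n+"0.png");print(n,im["extrinsics"],im["camera_matrix"],im["k1"])
    for t in("supply_rack","left_lane","right_lane","old_box","new_box","blue_clip","note_pad","stapler_1"):
        print(t,[(np.round(np.array(d["position"])*[640,400],1),round(d["confidence"],2)) for d in optics.pinpoint(t,im)[:3]],
         [(np.round(np.array(d["rect"])*[640,400,640,400]),round(d["confidence"],2)) for d in optics.cut_out(t,im)[:3]])
E
```

```text
pics
scene [[ 0.7639  0.449  -0.4635 -0.0004]
 [-0.645   0.5091 -0.5699 -0.2701]
 [-0.0199  0.7343  0.6785  0.6596]
 [ 0.      0.      0.      1.    ]] [[466.0841   0.     316.8316]
 [  0.     466.0841 196.1138]
 [  0.       0.       1.    ]] -0.11202402887625214
supply_rack [(array([318. , 174.5]), 0.92), (array([385.4, 242.8]), 0.71)] [(array([327., 171.,  96.,  69.]), 0.83)]
left_lane [(array([276.5, 179.5]), 0.87)] [(array([327., 170.,  93.,  75.]), 0.91)]
right_lane [(array([332.3, 200.3]), 0.59)] [(array([327., 171.,  95.,  77.]), 0.78)]
old_box [(array([282.4, 172.1]), 0.67), (array([237.8, 246.8]), 0.57)] [(array([282., 170.,  32.,  24.]), 0.92)]
new_box [(array([387.8, 243.7]), 0.59)] []
blue_clip [(array([335.4, 193.8]), 0.71), (array([236.7, 243.8]), 0.53)] [(array([342., 185.,  28.,  18.]), 0.66)]
note_pad [(array([328.4, 162.4]), 0.53)] [(array([319., 170.,  33.,  20.]), 0.64), (array([325., 170.,  91.,  73.]), 0.17)]
stapler_1 [(array([237.3, 245.2]), 0.97)] [(array([234., 239.,  27.,  65.]), 0.92)]
top [[-0.0182  0.9983 -0.0545  0.3415]
 [-0.9998 -0.0175  0.0137  0.2234]
 [ 0.0127  0.0548  0.9984  0.8931]
 [ 0.      0.      0.      1.    ]] [[361.067    0.     321.7928]
 [  0.     361.067  195.2272]
 [  0.       0.       1.    ]] -0.04208179414325817
supply_rack [(array([270.4, 153.5]), 0.65)] [(array([270., 149.,  97.,  73.]), 0.65)]
left_lane [(array([254.8, 193.1]), 0.95)] [(array([268., 148.,  91.,  72.]), 0.62)]
right_lane [(array([309.3, 164.5]), 0.69), (array([251.6, 174.3]), 0.6)] [(array([270., 148.,  88.,  75.]), 0.73)]
old_box [(array([250.6, 177.5]), 0.73), (array([309.2, 165.4]), 0.61)] []
new_box [(array([368. , 165.7]), 0.77), (array([293. , 254.8]), 0.3)] [(array([369., 167.,  23.,  33.]), 0.72)]
blue_clip [(array([301.8, 159. ]), 0.76)] [(array([301., 152.,  18.,  13.]), 0.67)]
note_pad [] []
stapler_1 [(array([292.6, 255. ]), 0.6)] [(array([293., 258.,  61.,  49.]), 0.82)]
```

```bash
python3 - <<'E'
import cv2
a=cv2.imread("pics/top0.png")[90:300,190:450];cv2.imwrite("pics/t0c.png",cv2.resize(a,None,fx=3,fy=3)[:600,:780])
a=cv2.imread("pics/scene0.png")[110:300,210:470];cv2.imwrite("pics/s0c.png",cv2.resize(a,None,fx=3,fy=3)[:600,:780])
E
```

```text
(no output)
```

View pics/t0c.png

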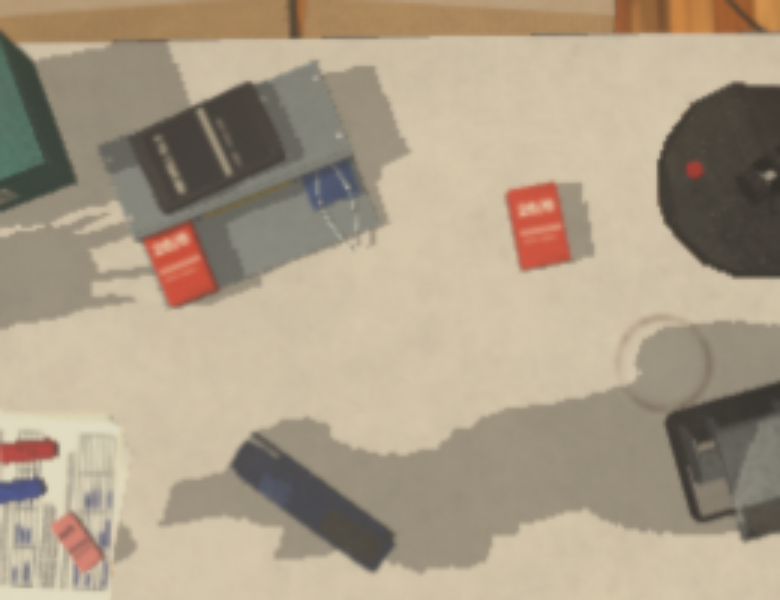

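View pics/s0c.png

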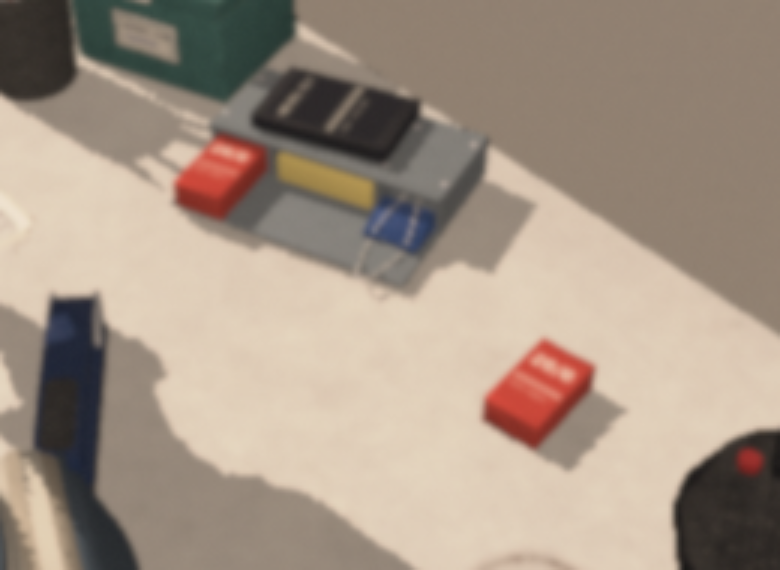

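Both views show the older box at the front of the left lane (top crop 180,263, which is full image 250,178). The new box lies on the desk at top pixel 369,166. The clip is in the right lane and the stapler is at about 293,258. Next I fit the rack and both boxes in both views.

```bash
cat > fit.py <<'E'
from h import *
from scipy.optimize import least_squares, minimize
def T(pose,P):
    x,y,z,a=pose;P=np.array(P,float);c,s=np.cos(a),np.sin(a)
    return np.c_[x+c*P[:,0]-s*P[:,1],y+s*P[:,0]+c*P[:,1],z+P[:,2]]
def redmask(im):
    c=cv2.GaussianBlur(im["color"],(0,0),.6).astype(float);return ((c[...,0]>1.7*c[...,1])&(c[...,0]>1.7*c[...,2])&(c[...,0]>90)).astype(np.float32)
S=6
def poly(im,P,win):
    p=np.array([proj(im,q) for q in P]);h=cv2.convexHull(((p-win[:2]+.5)*S-.5).astype(np.float32))
    m=np.zeros((win[3]*S,win[2]*S),np.uint8);cv2.fillConvexPoly(m,np.round(h*16).astype(np.int32),1,shift=4);return m
BOX=[(i*.033,j*.020,k*.022) for i in(-1,1) for j in(-1,1) for k in(0,1)]
COV=[(i,j*.094,k) for i in(-.013,.070) for j in(-1,1) for k in(.036,.042)]
def fitbox(ims,wins,x0,rack=None,free=(0,1,2,3)):
    obs=[]
    for im,w in zip(ims,wins):
        m=redmask(im)[w[1]:w[1]+w[3],w[0]:w[0]+w[2]]
        n,l,st,_=cv2.connectedComponentsWithStats(cv2.morphologyEx((m>.5).astype(np.uint8),cv2.MORPH_CLOSE,np.ones((5,5))));k=1+np.argmax(st[1:,4]);obs.append((l==k).astype(np.float32))
    free=list(free);sc=np.array([.004,.004,.004,.06])[free]
    def f(v,full=False):
        p=np.array(x0,float);p[free]=p[free]+v*sc;e=[]
        for im,w,o in zip(ims,wins,obs):
            m=poly(im,T(p,BOX),w)
            if rack is not None: m=m*(1-poly(im,T(rack,COV),w))
            m=cv2.resize(m.astype(np.float32),(w[2],w[3]),interpolation=cv2.INTER_AREA)
            e.append(((m-o)**2).sum())
        return (p,e,[o.sum() for o in obs]) if full else sum(e)
    r=minimize(f,np.zeros(len(free)),method="Powell",options=dict(xtol=.01,ftol=1e-5));r=minimize(f,r.x,method="Nelder-Mead")
    return f(r.x,True)
E
python3 - <<'E'
from fit import *
np.set_printoptions(precision=4,suppress=True)
top=optics.get_image("top");sc=optics.get_image("scene")
tc=lambda u,v:(u/3+190-.33,v/3+90-.33); ss=lambda u,v:(u/3+210-.33,v/3+110-.33)
obs=[(top,tc(318,62),(.070,-.094,.042)),(top,tc(100,145),(.070,.094,.042)),(top,tc(383,228),(-.068,-.094,.008)),
(sc,ss(408,293),(-.068,-.094,.008)),(sc,ss(487,142),(.070,-.094,.042)),(sc,ss(213,127),(-.013,.094,.042))]
def r(p): return np.concatenate([proj(im,T((p[0],p[1],0,p[2]),[q])[0])-uv for im,uv,q in obs])
g=onz(top,(270,153),0.02);s=least_squares(r,[g[0],g[1],.3],loss="soft_l1");rack=np.array([*s.x[:2],0,s.x[2]]);print("rack",rack,r(s.x).reshape(-1,2))
for lane in("left_lane","right_lane","supply_rack"):
    a,b=[np.array(optics.pinpoint(lane,i)[0]["position"])*[640,400] for i in(top,sc)]
    print(lane,tri(top,a,sc,b),T(rack,[{"l":(-.068,.068,.008),"r":(-.068,-.068,.008),"s":(0,0,0)}[lane[0]]]))
wn=[(345,140,50,55),(360,210,60,60)]; wo=[(230,155,40,45),(262,148,45,40)]
gn=onz(top,(368,166.5),.011)
n=fitbox([top,sc],wn,[gn[0],gn[1],0,.2]);print("new",n)
for k in(0,1): print(fitbox([[top,sc][k]],[wn[k]],n[0],None,(0,1,3)))
go=T(rack,[(-.035,.068,.008)])[0]
o=fitbox([top,sc],wo,[*go,rack[3]],rack);print("old",o)
print("old in lane",(lambda d:(np.cos(rack[3])*d[0]+np.sin(rack[3])*d[1]+.068,-np.sin(rack[3])*d[0]+np.cos(rack[3])*d[1]-.068))(o[0][:2]-rack[:2]))
E
```

```text
rack [0.4952 0.3307 0.     0.3564] [[ 1.5014 -0.3823]
 [ 0.6241  0.2615]
 [ 0.8319 -0.5081]
 [-2.6849 -0.8159]
 [ 0.421  -1.1521]
 [-2.6292 -0.3264]]
left_lane (array([0.3993, 0.3671, 0.0232]), np.float64(0.005292779522380682)) [[0.4077 0.3707 0.008 ]]Traceback (most recent call last):
  File "<stdin>", line 10, in <module>
IndexError: list index out of range
```

```bash
python3 - <<'E'
from fit import *
np.set_printoptions(precision=4,suppress=True)
top=optics.get_image("top");sc=optics.get_image("scene")
tc=lambda u,v:(u/3+190-.33,v/3+90-.33); ss=lambda u,v:(u/3+210-.33,v/3+110-.33)
obs=[(top,tc(318,62),(.070,-.094,.042)),(top,tc(100,145),(.070,.094,.042)),(top,tc(383,228),(-.068,-.094,.008)),
(sc,ss(408,293),(-.068,-.094,.008)),(sc,ss(487,142),(.070,-.094,.042)),(sc,ss(213,127),(-.013,.094,.042))]
def fr(obs):
    def r(p): return np.concatenate([proj(im,T((p[0],p[1],0,p[2]),[q])[0])-uv for im,uv,q in obs])
    s=least_squares(r,[.495,.33,.35],loss="soft_l1");return np.array([*s.x[:2],0,s.x[2]]),np.abs(r(s.x)).max()
R=[fr(obs[:3])[0],fr(obs[3:])[0],fr(obs)[0]];print("racks",R[0],R[1])
wn=[(345,140,50,55),(360,210,60,60)]; wo=[(230,155,40,45),(262,148,45,40)]
gn=onz(top,(368,166.5),.011)
n=fitbox([top,sc],wn,[gn[0],gn[1],0,.2]);print("new",n)
for k in(0,1): print(fitbox([[top,sc][k]],[wn[k]],n[0]*[1,1,0,1],None,(0,1,3)))
go=T(R[2],[(-.035,.068,.008)])[0]
def lane(o,rk): d=o[:2]-rk[:2];a=rk[3];return np.cos(a)*d[0]+np.sin(a)*d[1]+.068,-np.sin(a)*d[0]+np.cos(a)*d[1]-.068,o[3]-a
o=fitbox([top,sc],wo,[*go,R[2][3]],R[2]);print("old",o,lane(o[0],R[2]))
for k in(0,1): o=fitbox([[top,sc][k]],[wo[k]],[*go,R[k][3]],R[k],(0,1,3));print(o,lane(o[0],R[k]))
E
```

```text
racks [0.4948 0.3331 0.     0.3522] [0.4971 0.3259 0.     0.3557]
new (array([ 0.4633,  0.0929, -0.0002,  0.2226]), [np.float32(58.348766), np.float32(100.25771)], [np.float32(422.0), np.float32(739.0)])
(array([ 0.4619,  0.0938, -0.    ,  0.1485]), [np.float32(56.047836)], [np.float32(422.0)])
(array([ 0.4667,  0.0934, -0.    ,  0.249 ]), [np.float32(94.30401)], [np.float32(739.0)])
old (array([0.4417, 0.387 , 0.0078, 0.3982]), [np.float32(44.794754), np.float32(62.093365)], [np.float32(405.0), np.float32(540.0)]) (np.float64(0.03755723773829883), np.float64(0.0034560338096261273), np.float64(0.0418474417712843))
(array([0.4397, 0.3874, 0.008 , 0.3731]), [np.float32(29.361113)], [np.float32(405.0)]) (np.float64(0.03503079524945339), np.float64(0.0018983467618630262), np.float64(0.02090440013276923))
(array([0.4431, 0.3861, 0.008 , 0.4294]), [np.float32(52.970684)], [np.float32(540.0)]) (np.float64(0.038342917644082805), np.float64(0.007234757607718578), np.float64(0.07367619280436633))
```

```bash
cat >> h.py <<'E'
YAW=.357
def R(a):
    c,s=np.cos(a),np.sin(a);return np.array([[c,s,0],[s,-c,0],[0,0,-1.]])
def off(p,a,dx,dy=0): return np.array([p[0]+np.cos(a)*dx-np.sin(a)*dy,p[1]+np.sin(a)*dx+np.cos(a)*dy])
E
python3 - <<'E'
from h import *
np.set_printoptions(precision=4,suppress=True)
sc=optics.get_image("scene");top=optics.get_image("top")
print("crate",onz(sc,(285.5,141),0),onz(top,(215,150),.08),onz(top,(215,150),.15))
a=YAW;g=off((.4405,.3868),a,-.007)
for b in(a,a+np.pi):
    for p in([*g,.12],[*g,.031],[*off(g,a,-.12,-.12),.1]): print(b,manip.inverse_kinematics(p,R(b)))
for p in([.46,.09,.024],): print(manip.inverse_kinematics(p,R(.2)),manip.inverse_kinematics(p,R(.2+np.pi)))
print(sensors.get_obs()["eef_rot"],sensors.get_obs()["t"])
E
```

```text
crate [0.5195 0.4828 0.    ] [0.493 0.453 0.08 ] [0.48   0.4333 0.15  ]
0.357 [ 0.6219  0.5223  1.5552 -0.      1.064   1.8357]
0.357 [ 0.6219  0.6456  1.6267 -0.      0.8693  1.8357]
0.357 [ 0.4252  0.381   1.9308 -0.      0.8299  1.639 ]
3.4985926535897933 [ 0.6219  0.5223  1.5552 -0.      1.064  -1.3059]
3.4985926535897933 [ 0.6219  0.6456  1.6267 -0.      0.8693 -1.3059]
3.4985926535897933 [ 0.4252  0.381   1.9308 -0.      0.8299 -1.5026]
[ 0.0657  0.5604  1.9074 -0.      0.6738  1.4365] [ 0.0657  0.5604  1.9074 -0.      0.6738 -1.7051]
[[-0.9557  0.2944  0.    ]
 [ 0.2944  0.9557  0.0001]
 [-0.      0.0001 -1.    ]] 2.2
```

```bash
python3 - <<'E'
from h import *
np.set_printoptions(precision=4,suppress=True)
a=YAW;g=off((.4405,.3868),a,-.008);r=R(a+np.pi)
manip.movep([*g,.17],r);manip.gripper_to(.075)
print(manip.move_l([*g,.031],feed=.1,threshold=8))
manip.gripper_to(.03,25)
s=sensors.get_obs();print(s["gripper_width"],s["wrist_force"],s["position"],s["finger_force"])
save(optics.get_image("scene"),"s1.png")
manip.move_l([*g,.0325],feed=.03)
h=off(g,a,-.10);print(manip.move_l([*h,.0325],feed=.1,threshold=15))
s=sensors.get_obs();print(s["t"],s["gripper_width"],s["wrist_force"],s["position"])
a=cv2.imread("pics/s1.png")[90:290,200:460];cv2.imwrite("pics/s1c.png",cv2.resize(a,None,fx=3,fy=3))
E
```

```text
False
0.029920275240827267 [ 0.0883  0.5911 -0.2759] [0.433 0.384 0.031] 0.0
False
7.725 0.02958952915168589 [ 0.0012  0.5992 -0.265 ] [0.3399 0.3494 0.0325]
```

View pics/s1c.png

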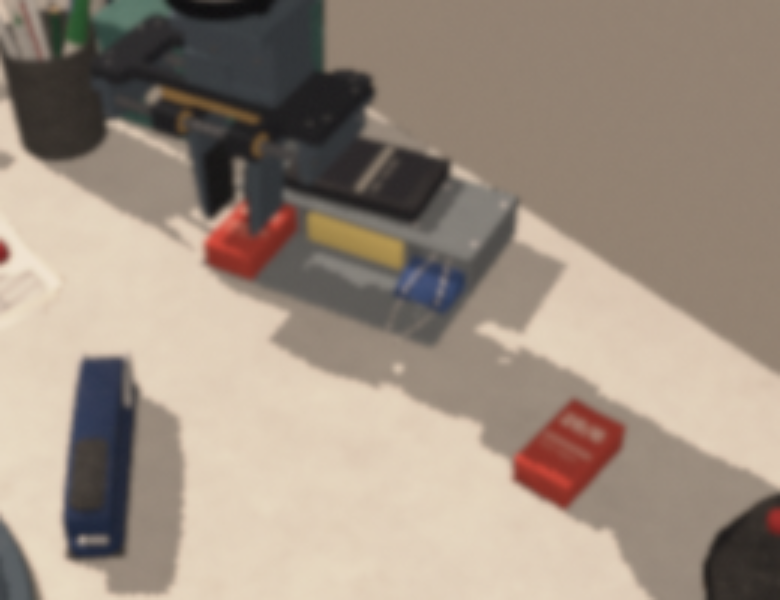

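```bash
python3 - <<'E'
from h import *
np.set_printoptions(precision=4,suppress=True)
print(manip.nose_length, sensors.get_obs()["eef_rot"])
sc=optics.get_image("scene");top=optics.get_image("top")
r=R(YAW+np.pi)
for z in(.012,.031,.05):
  for sy in(-1,1):
    p=np.array([.433,.384,z])+r[:,1]*sy*.015; print(z,sy,(proj(sc,p)-[200,90])*3)
save(sc,"s2.png");save(top,"t2.png")
x=cv2.resize(cv2.imread("pics/s2.png")[130:330,190:390],(400,400));y=cv2.resize(cv2.imread("pics/t2.png")[100:300,190:390],(400,400));cv2.imwrite("pics/st2.png",np.hstack([x,y]))
E
```

```text
0.019 [[-0.937  -0.3494  0.0006]
 [-0.3494  0.937   0.0004]
 [-0.0007  0.0002 -1.    ]]
0.012 -1 [260.5597 252.7659]
0.012 1 [225.757  240.3525]
0.031 -1 [258.8808 232.3325]
0.031 1 [223.6632 220.0038]
0.05 -1 [257.1631 211.3762]
0.05 1 [221.5226 199.1427]
```

View pics/st2.png

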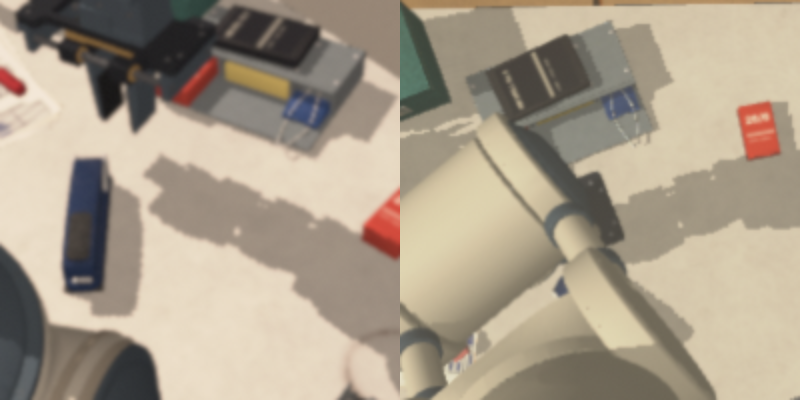

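The older box is still in the rack: the fingers closed above it, with tips about 20 mm higher than expected. I'll probe the desk here to find the true tip height.

```bash
python3 - <<'E'
from h import *
np.set_printoptions(precision=4,suppress=True)
p=sensors.get_obs()["position"]
for z,f in((.021,.05),(-.005,.03)):
    c=manip.move_l([p[0],p[1],z],feed=f,threshold=4);s=sensors.get_obs();print(c,s["position"],s["wrist_force"],s["t"])
    if c: break
save(optics.get_image("scene"),"s3.png")
E
```

```text
False [0.3397 0.3491 0.0205] [ 0.1715 -0.7914 -0.0119] 8.2083
False [ 0.34    0.3494 -0.0049] [ 0.354  -0.3158 -0.2666] 9.225
```

```bash
python3 - <<'E'
from h import *
np.set_printoptions(precision=4,suppress=True)
s=sensors.get_obs();p=s["position"]
sc=optics.get_image("scene");r=s["eef_rot"]
for z in(-.005,.0,.02):print((proj(sc,[.34,.3494,z])-[190,130])*4)
x=cv2.resize(cv2.imread("pics/s3.png")[130:280,190:390],(800,600),interpolation=cv2.INTER_CUBIC);cv2.imwrite("pics/s3c.png",x)
for z in (-.012,-.019,-.024):
    c=manip.move_l([p[0],p[1],z],feed=.02,threshold=4);s=sensors.get_obs();print(c,s["position"],s["wrist_force"],s["t"])
    if c: break
E
```

```text
[262.9737 302.7041]
[261.9157 295.7115]
[257.6165 267.2388]
True [ 0.3401  0.3495 -0.0113] [-0.1192 -0.3795 12.141 ] 9.6833
```

View pics/s3c.png

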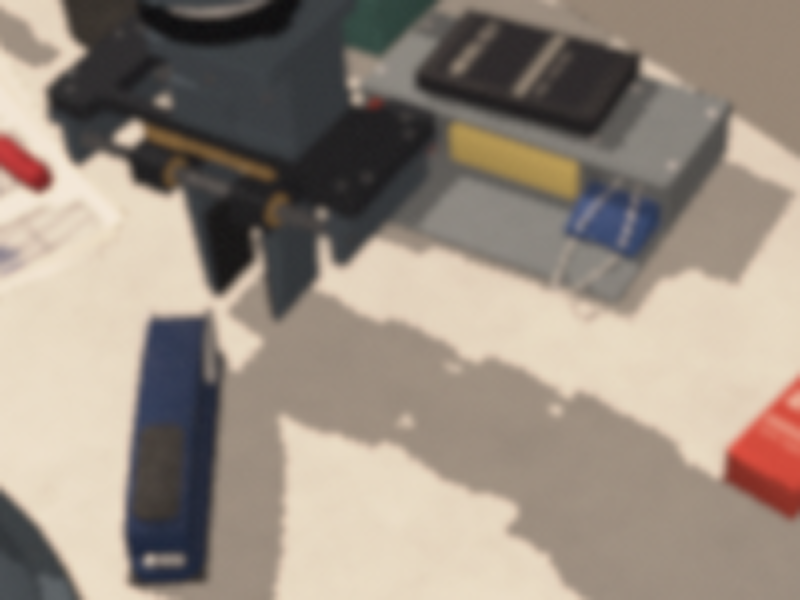

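Contact came at a reported TCP z of about -0.011, so the real tips sit at TCP z + 0.010. The view agrees, with the tips near (217,292) and (278,318) almost on the desk. I'll correct for that and retry the grasp.

```bash
echo 'TZ=-.0105  # TCP z = tip z + TZ' >> h.py; python3 - <<'E'
from h import *
np.set_printoptions(precision=4,suppress=True)
a=YAW;g=off((.4405,.3868),a,-.008);r=R(a+np.pi)
h=off(g,a,-.10)
manip.move_l([*h,.06],feed=.2);manip.gripper_to(.075)
manip.move_l([*g,.06],feed=.15)
print(manip.move_l([*g,.012+TZ],feed=.06,threshold=6))
manip.gripper_to(.03,25)
s=sensors.get_obs();print(s["gripper_width"],s["wrist_force"],s["wrist_torque"],s["position"],s["finger_force"],s["t"])
save(optics.get_image("scene"),"s4.png")
E
python3 -c "
import cv2
cv2.imwrite('pics/s4c.png',cv2.resize(cv2.imread('pics/s4.png')[130:230,220:370],(750,500),interpolation=cv2.INTER_CUBIC))"
```

```text
False
0.039527887683057275 [-0.8898 -0.2788  2.1105] [-0.0183  0.0655 -0.037 ] [0.433  0.384  0.0016] 24.999825060367584 13.5917
```

View pics/s4c.png

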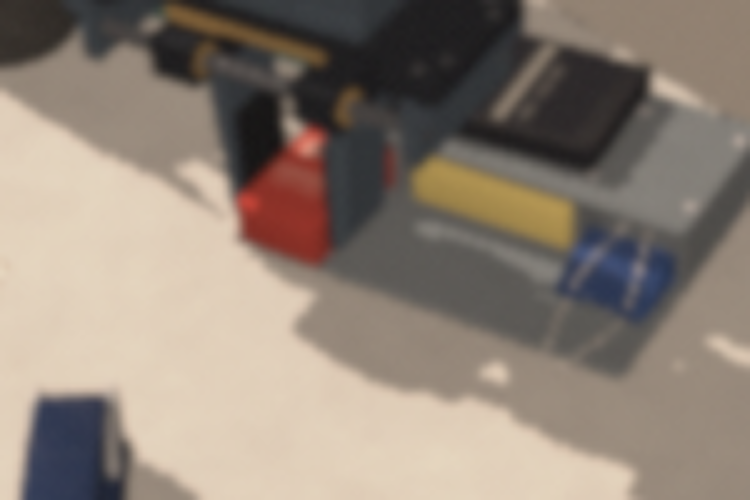

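```bash
python3 - <<'E'
from h import *
np.set_printoptions(precision=4,suppress=True)
a=YAW;g=off((.4405,.3868),a,-.008);z=.012+TZ
manip.move_l([*g,z+.002],feed=.04)
print(manip.move_l([*off(g,a,-.08),z+.002],feed=.1,threshold=15),sensors.get_obs()["wrist_force"])
manip.move_l([*off(g,a,-.11,-.03),.02],feed=.15)
k=off(g,a,-.11,-.08)
manip.move_l([*k,z],feed=.15)
print(manip.move_l([*k,z-.010],feed=.03,threshold=3));s=sensors.get_obs();print(s["position"],s["gripper_width"],s["wrist_force"])
manip.gripper_to(.075);manip.move_l([*k,.08],feed=.2)
n=(.463,.0935);manip.movep([*off(n,.2,-.014),.10],R(.2+np.pi))
print(sensors.get_obs()["t"])
top=optics.get_image("top");sc=optics.get_image("scene");save(top,"t5.png");save(sc,"s5.png")
x=cv2.resize(cv2.imread("pics/s5.png")[130:280,220:420],(800,600),interpolation=cv2.INTER_CUBIC);cv2.imwrite("pics/s5c.png",x)
x=cv2.resize(cv2.imread("pics/t5.png")[100:250,200:400],(800,600),interpolation=cv2.INTER_CUBIC);cv2.imwrite("pics/t5c.png",x)
E
```

```text
False [ 0.7677 -0.1594 -0.1987]
True
[ 0.358   0.2714 -0.0072] 0.039746681156870384 [-0.4169  0.0723 -0.1049]
18.2417
```

View pics/s5c.png

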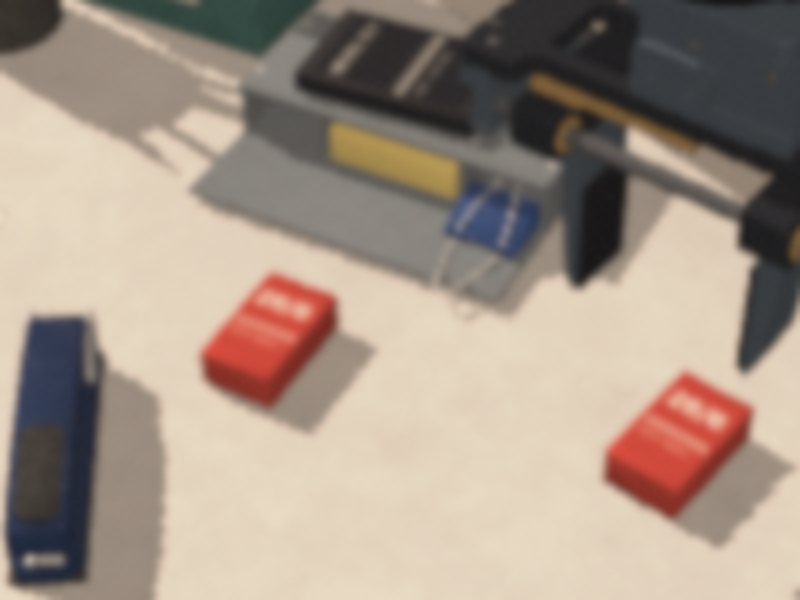

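View pics/t5c.png

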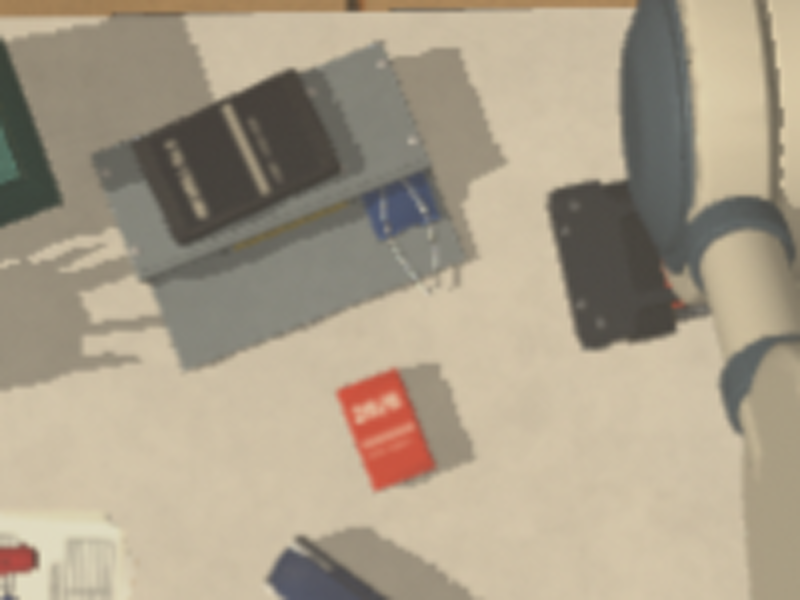

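Deck corners are now visible, top crop (185,370) and (478,258). I refit the rack, and I use the parked box, whose lateral position the robot knows, to check the camera-to-robot bias.

```bash
python3 - <<'E'
from fit import *
np.set_printoptions(precision=4,suppress=True)
top=optics.get_image("top");sc=optics.get_image("scene")
tc=lambda u,v:(u/4+200-.4,v/4+100-.4); ss=lambda u,v:(u/4+220-.4,v/4+130-.4)
q=dict(fl=(-.068,.094,.008),fr=(-.068,-.094,.008),cl=(-.013,.094,.042),cr=(-.013,-.094,.042),bl=(.07,.094,.042),br=(.07,-.094,.042))
ot=[(top,tc(*p),q[k]) for k,p in dict(fl=(185,370),fr=(478,258),cl=(147,280),cr=(430,168),br=(383,42),bl=(92,155)).items()]
os_=[(sc,ss(*p),q[k]) for k,p in dict(fl=(192,192),fr=(505,308),cl=(243,88),cr=(562,172)).items()]
def fr(obs):
    def r(p): return np.concatenate([proj(im,T((p[0],p[1],0,p[2]),[c])[0])-uv for im,uv,c in obs])
    s=least_squares(r,[.495,.33,.35],loss="soft_l1",f_scale=.5);print(r(s.x).reshape(-1,2).round(1).tolist());return np.array([*s.x[:2],0,s.x[2]])
for n,o in(("top",ot),("sc",os_),("both",ot+os_)):
    k=fr(o);print(n,"rack",k,"lane35",T(k,[(-.033,.068,.008)])[0])
wp=[(275,180,45,55),(262,190,50,50)]
x0=[.362,.272,0,.357]
for ims,w in(([top],wp[:1]),([sc],wp[1:]),([top,sc],wp)):
    b=fitbox(ims,w,x0,None,(0,1,3));d=b[0][:2]-[.358,.2714];print("parked",b,"rel robot grasp long,lat",np.cos(YAW)*d[0]+np.sin(YAW)*d[1],-np.sin(YAW)*d[0]+np.cos(YAW)*d[1])
print("height",fitbox([top,sc],wp,x0)[0])
E
```

```text
[[0.2, 0.5], [-1.9, 0.3], [-1.4, 0.6], [1.6, -0.5], [0.5, -0.8], [-0.1, -0.3]]
top rack [0.4964 0.3332 0.     0.3628] lane35 [0.4414 0.385  0.008 ]
[[0.3, 0.2], [0.3, -0.9], [-0.0, -0.1], [-1.7, 4.5]]
sc rack [0.5003 0.3285 0.     0.3673] lane35 [0.4451 0.3801 0.008 ]
[[1.7, -0.0], [-0.8, -1.3], [-0.2, 0.2], [2.3, -2.0], [0.8, -2.1], [0.7, -0.5], [-0.9, 0.3], [-0.6, -1.3], [-1.5, -0.1], [-2.8, 4.1]]
both rack [0.4986 0.3309 0.     0.3774] lane35 [0.4429 0.3819 0.008 ]
parked (array([0.3618, 0.2741, 0.    , 0.3548]), [np.float32(45.757713)], [np.float32(406.0)]) rel robot grasp long,lat 0.004460320783759743 0.001181811720802386
parked (array([0.364 , 0.2732, 0.    , 0.4675]), [np.float32(103.22531)], [np.float32(637.0)]) rel robot grasp long,lat 0.006236708694696948 -0.0003800687465473553
parked (array([0.3628, 0.2738, 0.    , 0.4173]), [np.float32(49.77855), np.float32(110.20911)], [np.float32(406.0), np.float32(637.0)]) rel robot grasp long,lat 0.005362107504393625 0.0005832370447855053
height [ 0.3632  0.2739 -0.0008  0.4016]
```

```bash
cat >> h.py <<'E'
G0=off((.4405,.3868),YAW,-.008)     # robot grasp at lane x ~ .028
def lane(x): return off(G0,YAW,x-.028,-.0025)
E
python3 - <<'E'
from h import *
np.set_printoptions(precision=4,suppress=True)
b=.175;n=off((.4625,.0928),b,-.014);rn=R(b+np.pi);z=.0045+TZ
manip.movep([*n,.07],rn)
print(manip.move_l([*n,z],feed=.1,threshold=6))
manip.gripper_to(.03,25);s=sensors.get_obs();print(s["gripper_width"],s["wrist_force"],s["wrist_torque"])
if s["gripper_width"]>.036:
    manip.move_l([*n,.06],feed=.15)
    r=R(YAW+np.pi);manip.movep([*lane(-.065),.06],r)
    zi=z+.008+.002
    manip.move_l([*lane(-.065),zi],feed=.1)
    c=manip.move_l([*lane(.034),zi],feed=.05,threshold=7);s=sensors.get_obs()
    print(c,s["position"],lane(.034),s["wrist_force"],s["gripper_width"],s["t"])
sc=optics.get_image("scene");save(sc,"s6.png")
x=cv2.resize(cv2.imread("pics/s6.png")[130:230,220:370],(750,500),interpolation=cv2.INTER_CUBIC);cv2.imwrite("pics/s6c.png",x)
E
```

```text
False
0.039597324075256096 [-0.6289 -0.2932  3.7526] [-0.0025  0.1078  0.018 ]
False [0.4393 0.3837 0.004 ] [0.4395 0.3838] [-0.6103  0.1403 -1.2251] 0.03978019693588857 24.7417
```

View pics/s6c.png

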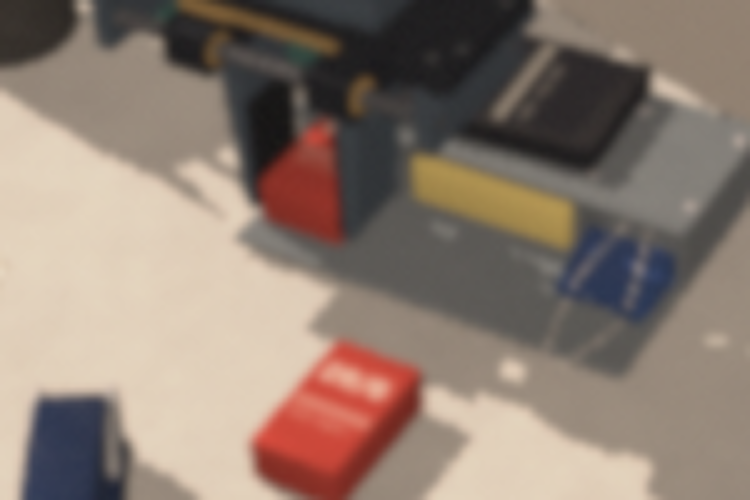

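The new box's nose went under the cover without contact. Next I release it, fetch the older box and push both in.

```bash
python3 - <<'E'
from h import *
np.set_printoptions(precision=4,suppress=True)
r=R(YAW+np.pi);z=.0045+TZ
P=lambda m:print(m,(lambda s:(s["position"],s["wrist_force"],s["gripper_width"],s["t"]))(sensors.get_obs()))
manip.move_l([*lane(.034),z+.0065],feed=.02,threshold=3);P("low")
manip.gripper_to(.07);manip.move_l([*lane(.030),.07],feed=.15)
k=(.358,.2714);manip.movep([*k,.06],r);print(manip.move_l([*k,z],feed=.1,threshold=6))
manip.gripper_to(.03,25);P("grip")
manip.move_l([*k,.04],feed=.15);manip.movep([*lane(-.075),.04],r);manip.move_l([*lane(-.075),z+.0095],feed=.1)
c=manip.move_l([*lane(.035),z+.0095],feed=.05,threshold=9);P(c)
d=np.array(sensors.get_obs()["position"])[:2]-lane(0);print("lane x of fingers",d@[np.cos(YAW),np.sin(YAW)])
sc=optics.get_image("scene");save(sc,"s7.png")
x=cv2.resize(cv2.imread("pics/s7.png")[130:230,220:370],(750,500),interpolation=cv2.INTER_CUBIC);cv2.imwrite("pics/s7c.png",x)
E
```

```text
low (array([0.4396, 0.3838, 0.0017]), array([0.3969, 1.6137, 1.1683]), 0.03984721853851376, 25.0)
False
grip (array([ 0.3581,  0.2715, -0.0058]), array([0.4085, 0.7366, 6.6818]), 0.04005485125926199, 28.2167)
False (array([0.439 , 0.3834, 0.0033]), array([-5.5592, -1.6673,  2.4448]), 0.03999068950906156, 31.95)
lane x of fingers 0.03346153073879062
```

View pics/s7c.png

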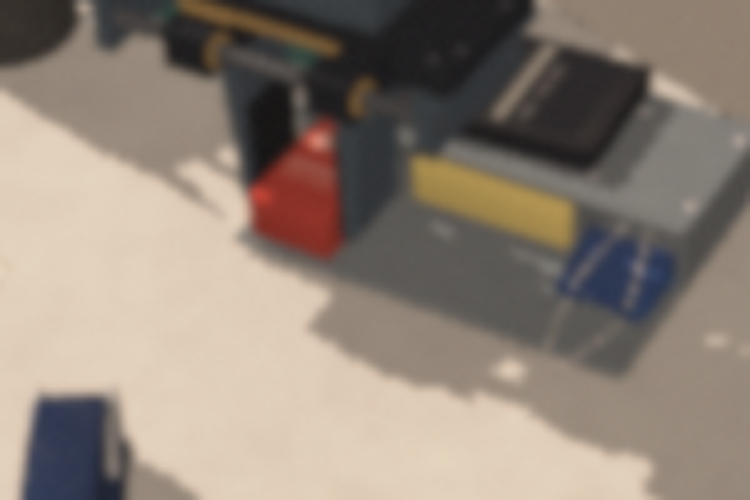

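The older box's front end is a few mm inside the deck edge, and about 5.8 N is resisting. That matches the back stop. I'll release, retreat and measure.

```bash
python3 - <<'E'
from fit import *
np.set_printoptions(precision=4,suppress=True)
z=.0045+TZ
manip.move_l([*lane(.032),z+.0085],feed=.02)
manip.gripper_to(.07);manip.move_l([*lane(.026),.09],feed=.15)
manip.movep([.40,.05,.2],R(YAW+np.pi))
top=optics.get_image("top");sc=optics.get_image("scene");save(top,"t8.png");save(sc,"s8.png")
rack=np.array([.4956,.3332,0,.357])
wo=[(230,155,40,45),(262,148,45,40)]
for k in(0,1):
    o=fitbox([[top,sc][k]],[wo[k]],[.4405,.386,.008,.357],rack,(0,1,3));d=o[0][:2]-rack[:2];c,s=np.cos(rack[3]),np.sin(rack[3])
    print(o,"lane",c*d[0]+s*d[1]+.068,-s*d[0]+c*d[1]-.068)
print(sensors.get_obs()["t"])
x=cv2.resize(cv2.imread("pics/s8.png")[130:230,230:330],(400,400));y=cv2.resize(cv2.imread("pics/t8.png")[110:210,210:310],(400,400));cv2.imwrite("pics/st8.png",np.hstack([x,y]))
E
```

```text
(array([0.4437, 0.3874, 0.008 , 0.3749]), [np.float32(68.05324)], [np.float32(325.0)]) lane 0.038356343273122595 0.0009212821721780728
(array([0.4462, 0.3861, 0.008 , 0.4573]), [np.float32(58.746143)], [np.float32(515.0)]) lane 0.040176166788949044 -0.0012001479907493007
35.0917
```

View pics/st8.png

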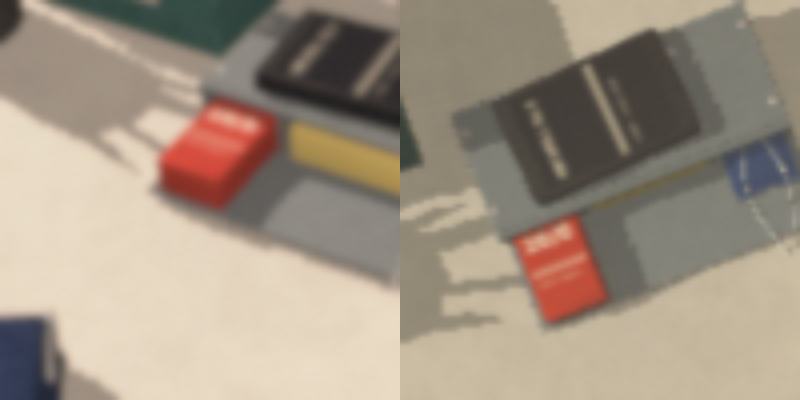

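```bash
python3 -c "
from h import *
print(workorder.sign_off())"
```

```text
the job is handed in; nothing more can be done
None
```

I handed the job in at about 35 s (67 s allowed): both boxes are in the left lane, new box at the back, and the older box's front end is about 3–5 mm inside the rack's front edge (up to 11 mm allowed), but the new box's place under the cover is inferred from the push and not seen, sign-off returned no verdict, and I viewed 11 pictures, one over the limit of 10.

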